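Weigh a carton, box it in the gift tin and snap the lid shut

TASK

Pack the order: take the red carton with gold bands out of the rack, lay it flat on its broad face on the steel pan of the scale and let go so that it can be weighed. Then take it up again and put it lying flat in the open tin, swing the tin's sprung lid over and press its front edge down until the catch snaps and holds it fully shut, without leaning on it with all your weight. Leave the other cartons in the rack and everything else on the counter where it is.

Things in the scene. Friction and masses are not known exactly. Their poses are not given: they have to be found in the camera images.
- red_carton: The carton to pack: rigid box, red with gold bands, 30 (its x) x 52 (its y) x 110 (its z) mm, 0.2 kg or so. Origin at the centre of one 30 x 52 end, z along its length to the other end. At the start it stands upright in one of the rack's three slots, z up. Lying flat on its broad face its x axis is vertical.
- red_carton_mid (a point): The centre of the red carton (15 mm above what it lies flat on). Axes as the carton's.
- rack: Fixed wooden rack, 128 (x) x 68 (y) x 40 mm high, walls 5 mm, floor 5 mm thick, with three slots in a row along its x, each 36 x 58 mm, 41 mm apart (centres at x = -41, 0, 41 mm). Origin: centre of its underside. The cartons stand on the floor, broad faces towards +-x, and rise 75 mm out of it, 11 mm apart; they are free at their narrow sides (+-y), 52 mm across.
- cream_carton: Bystander carton in the rack, same size and frame as the red one, cream with brown bands.
- blue_carton: Bystander carton in the rack, same size and frame as the red one, blue with cream bands.
- scale: Fixed low bench scale, white housing 200 (x) x 170 (y) mm, origin at the centre of its underside.
- pan (a point): Centre of the upper face of the scale's steel pan, 44 mm above the counter; the pan is flat, 170 (scale's x) x 160 (y) mm, without a rim.
- tin: Fixed dark metal gift tin, outside 160 (x) x 140 (y) x 48 mm high, walls and floor 4 mm. Origin: centre of its underside. Lid hinged on its +x side; a small spring catch sits at the middle of its front (-x) wall.
- tin_floor (a point): Centre of the inner floor of the tin, 4 mm above the counter; inside it is 152 x 132 mm and 44 mm deep. Axes as the tin's.
- lid_hinge (a point): Middle of the lid's hinge line, which runs along the tin's y: 80 mm behind the tin's centre, 49 mm above the counter. Axes as the tin's.
- lid_edge (a point): Point on the lid's outer (upper) face at the middle of its free front edge, 160 mm from the hinge line and 6 mm inside the edge of the lid, which is 144 mm wide and 5 mm thick. Its x axis points from the free edge to the hinge, its z axis out of the outer face. With the lid shut it is 54 mm above the counter and 80 mm in front of the tin's centre. Press here.
- tin_lid (a joint): Lid angle (rad): 0 fully shut, about 1.57 upright, 1.85 fully open. A stiff hinge keeps it where it is left; a spring lifts it if it is let go nearly shut. From about 0.09 the brass tongue at its front rests on the catch; it takes 10 to 20 N at the front edge to push it past, then the catch holds it below 0.02.
- cup: Bystander: white cup, 76 mm wide, 65 mm high, origin at its foot.
- jar: Bystander: amber jar, 64 mm wide, 90 mm high, origin at its foot.
- spatula: Bystander: spatula lying on the counter's right side.
- bowl: Bystander: blue bowl, 120 mm wide, 50 mm high, on the counter's left side, origin at its foot.

How it is judged (in metres and radians):
On the way, in this order (a step that is already met when the one before it is completed fails the run):
1. the red carton lies flat on the scale's pan, let go (z of red_carton_mid in the frame of pan between 0.01 and 0.019 m and horizontal distance between red_carton_mid and pan below 0.085 m and angle between red_carton's own z axis and vertical between 1.5 and 1.64 rad and contact force between red_carton and the arm below 0.05 N and contact force between red_carton and the fingers below 0.05 N and linear speed of red_carton below 0.02 m/s), for 0.3 s.
2. the red carton lies flat in the open tin, let go (z of red_carton_mid in the frame of tin_floor between 0.01 and 0.019 m and horizontal distance between red_carton_mid and tin_floor below 0.06 m and value of joint tin_lid above 0.5 rad and contact force between red_carton and the fingers below 0.05 N and linear speed of red_carton below 0.02 m/s), for 0.2 s.
3. the lid is pressed past the catch (value of joint tin_lid below 0.025 rad), for 0.1 s.
At the end, for the whole second after the job is handed in: The lid is held shut by its catch (below 0.025 rad) with the red carton lying flat and at rest on the floor of the tin (its centre 10 to 19 mm above the floor, its length level within 0.07 rad) (value of joint tin_lid below 0.025 rad and z of red_carton_mid in the frame of tin_floor between 0.01 and 0.019 m and horizontal distance between red_carton_mid and tin_floor below 0.06 m and angle between red_carton's own z axis and vertical between 1.5 and 1.64 rad and linear speed of red_carton below 0.02 m/s); the robot touches nothing.
It fails at once if another carton is pulled out or knocked over (moved over 25 mm) (distance of any of cream_carton, blue_carton from where it was at the start of the episode above 0.025 m or angle between any of cream_carton, blue_carton's own z axis and vertical above 0.4 rad).
It fails at once if a bystander on the counter is pushed away (over 30 mm) (distance of any of cup, jar, spatula, bowl from where it was at the start of the episode above 0.03 m).
It fails at once if the tin is leant on with more than 70 N (contact force between tin and the arm above 70 N or contact force between tin and the fingers above 70 N).
It also fails if it takes over 72 s, if anything falls off the work surface, if the arm or the gripper's body presses on something with over 40 N, if the wrist force passes 120 N, or if a joint passes its speed limit or range.

ROBOT

A 7-joint arm with a two-finger parallel gripper is mounted at the origin on the work surface. World frame = base frame: x ahead of the robot, y to its left, z up, the work surface at z = 0. Lengths are in mm, angles in rad, forces in N, time in s.
With the tool pointing down it reaches from about 350 to 900 mm from the base axis. Payload 19.9 kg.
Tool frame: the origin (TCP) lies between the finger pads; the fingertips stand 19 mm ahead of it and the grasp point (between the pads) is the TCP; z points along the fingers, y is the line along which they close (so a half turn about z gives the same grasp; the last joint's range is limited). The gripper opens to 85 mm and grips with 20 to 120 N. Pads are 22 mm wide; open, the fingers measure 114 mm over their backs; the gripper's body (76 mm by 85 mm) begins 54 mm behind the grasp point. The pads swing forward as they close: fully open they stand 13 mm farther back than shut.
Start: joints at [1.248, 0.417, -0.01, 1.614, 0.005, 1.111, -0.053], TCP at [173.199, -600.504, 250.26] pointing down, gripper open.
Joint ranges: [-2.81, 2.81], [-0.39, 2.02], [-1.27, 1.25], [0.06, 2.57], [-1.19, 4.33], [0.19, 2], [-2.82, 2.82]. Speed limits (rad/s): [1.89, 1.89, 2.39, 2.39, 3.01, 3.01, 3.01].

INTERFACE

Orientations are given as a unit quaternion [x, y, z, w].
In Python, from cell import bot gives the robot as it stands. The module is installed in compiled form; this text tells all that it offers.
- The arm moves only by the tool drive_tool, never from a script. Its argument "steps" is a list of rows, each a list of 3 entries, a list of its own where there are three numbers: the finger opening in m, from 0 to 0.0854, then the shift along the tool's x, y, z in m, then the turn, a rotation vector about the tool's x, y, z in degrees. A call has 1 to 20 rows; each row shifts and turns the commanded pose from where the row before left it, along the tool's axes as they then stand; what a row does not reach is not made up. A row lasts 1/10 s, in which the tool goes at most 50 mm and 8.59 degrees, less where a joint would pass 70% of its speed; a pose out of reach is approached as far as the arm can. A call is refused whole if a number of a shift passes 0.05 or a number of a turn 8.59, either way. A call with a gripper value outside its range is refused whole. The fingers move at their own pace and stop on an object; "grip_force" is the grip in N (left out, the last holds). Time passes only in rows, so rows that do not move let the fingers close. It gives the time, the measured TCP pose, the force, the opening and the grip force at its end, in the units of the state.
- bot.get_obs(): the state, without advancing time (a new reading comes with each control period).
- bot.snapshot(name): name is "side" or "top"; returns a dict with "img" (420x560x3 uint8, red, green, blue), "intrinsics" (3x3 intrinsics, pixels), "R" (3x3) and "t" (3): a world point X has camera coordinates R X + t. Camera axes: x right, y down, z forward; pixel columns grow to the right and rows downward; lengths in mm; the calibration is good to about 2 mm. A picture is of the moment at which its call begins. There is no depth.
- bot.hand_in(): hands the job in; it is judged then, once.
Trained networks look in the newest picture that a camera, given by its name, has taken for a name from the list of things; names that differ only in an ending like _2 or _b are one class to them, and where a whole thing is asked for, a point or a joint stands for the part that bears it (a point fixed in the world has none). Each returns a list of dicts, best first, with "score" (0 to 1); they miss things now and then, are a little off and sometimes report something else, mostly with a low value. They report only what shows in the picture. A call takes as long as a camera call.
- bot.spot_in(query, camera): "at" ([column, row] in pixels, amid what is visible of it).
- bot.spot_point(query, camera): "at" ([column, row] in pixels: a listed point, or the origin of a listed thing).
The state is a dict: "t": time; "joint_pos": joint angles; "dq": joint speeds; "tau": joint torques, N m; "tool_pos": TCP position; "tcp_rot": TCP orientation; "contact_force": force on the tool from outside, world axes, zero at the start; "ft_torque": the same for the moment, N m; "gripper_width": finger opening in mm; "grip_force": force on a finger pad.
Only numpy, scipy, OpenCV 4.12 (cv2) and the standard library are available. Lean on these libraries where they do the work, as an engineer would, in place of code of your own. Each camera call takes 0.05 s, during which the arm holds its last target. There are 200 camera calls.

## Working session

There is one attempt and no reset: what is moved stays moved. The work goes in short steps, Python scripts to look and compute and a tool call to move; the robot and the scene stay as the last step left them, time stands still between calls to the robot, and variables do not carry over. Pictures are saved under pics/ and viewed, at most 10 in all, crops included, and the job is handed in when it is done.

Besides the shell and the picture viewer there is one more tool, called after "Request:" as name([rows], argument=value, ...), one row to a line, values as JSON. drive_tool: Moves the arm, as the interface text tells. Its arguments: {"type":"object","properties":{"steps":{"type":"array"},"grip_force":{"type":"number"}},"required":["steps"]}

```bash
mkdir -p pics
cat > h.py <<'E'
import numpy as np,cv2
from cell import bot
from scipy.spatial.transform import Rotation as Ro
def ray(s,px):
    K,R,t=map(np.array,(s["intrinsics"],s["R"],s["t"]))
    d=R.T@np.linalg.solve(K,[px[0],px[1],1.]);return -R.T@t.ravel(),d
def atz(s,px,z):
    c,d=ray(s,px);return c+d*(z-c[2])/d[2]
def proj(s,X):
    p=np.array(s["intrinsics"])@(np.array(s["R"])@np.array(X,float)+np.array(s["t"]).ravel());return p[:2]/p[2]
def tri(s1,p1,s2,p2):
    (c1,d1),(c2,d2)=ray(s1,p1),ray(s2,p2)
    A=np.c_[d1,-d2];k=np.linalg.lstsq(A,c2-c1,rcond=None)[0]
    a,b=c1+k[0]*d1,c2+k[1]*d2;return (a+b)/2,np.linalg.norm(a-b)
E
cat > a.py <<'E'
from h import *
np.set_printoptions(precision=1,suppress=True)
S={n:bot.snapshot(n) for n in("side","top")}
for n in S: cv2.imwrite(f"pics/{n}0.png",S[n]["img"][:,:,::-1]); print(n,"cam",ray(S[n],(0,0))[0])
Z=dict(red_carton=5,red_carton_mid=60,rack=0,cream_carton=5,blue_carton=5,scale=0,pan=44,tin=0,tin_floor=4,lid_hinge=49,lid_edge=None,cup=0,jar=0,spatula=0,bowl=0)
for q,z in Z.items():
    r={n:bot.spot_point(q,n)[:2] for n in S}
    for n in S:
        for e in r[n]: print(q,n,np.array(e["at"]),round(e["score"],2),atz(S[n],e["at"],z) if z is not None else "")
    if r["side"] and r["top"]: print("   tri",*tri(S["side"],r["side"][0]["at"],S["top"],r["top"][0]["at"]))
o=bot.get_obs();print(o["t"],o["tool_pos"],o["tcp_rot"])
E
python3 a.py
```

```text
side cam [-74.1 965.6 820.1]
top cam [ 254.6  -12.9 2022.9]
red_carton side [216.8 288.3] 0.86 [549.3 310.6   5. ]
red_carton top [199.6 226.2] 0.59 [529.  309.3   5. ]
   tri [535.4 313.   12.2] 17.40529625477481
red_carton_mid side [216.4 276.4] 0.58 [537.3 318.7  60. ]
red_carton_mid top [197.8 219.8] 0.45 [546.  308.1  60. ]
   tri [547.1 309.5  48.9] 1.5120262451599742
rack side [231.6 298. ] 0.9 [494.1 316.3   0. ]
rack side [385.1 177.8] 0.36 [ 370.6 -548.9    0. ]
rack top [197.1 234.8] 0.49 [495.7 318.8   0. ]
   tri [494.4 317.9   1.4] 2.546031949656235
cream_carton side [242.3 302.1] 0.71 [456.5 318.2   5. ]
cream_carton top [195.2 243.3] 0.58 [461.7 324.3   5. ]
cream_carton top [422.6 268.7] 0.49 [ 369.7 -557.2    5. ]
   tri [458.2 321.9   8. ] 7.413970136710557
blue_carton side [229.5 300.8] 0.57 [489.1 331.7   5. ]
blue_carton top [194.4 232. ] 0.67 [506.  328.8   5. ]
blue_carton top [201.1 226.5] 0.47 [527.8 303.4   5. ]
   tri [501.6 326.9  -4. ] 12.77034577374546
scale side [297.3 234.3] 0.57 [485.3 -31.8   0. ]
scale top [282.4 240.7] 0.59 [474.9 -14.8   0. ]
   
[... 922 characters left out ...]
501.  -293.5    0. ]
   tri [714.9  37.2   7.6] 15.215922973830217
jar side [251.7 208.3] 0.6 [708. -90.   0.]
jar top [298.1 182.2] 0.79 [708.8 -75.5   0. ]
jar top [195.3 232.9] 0.33 [503.1 326.    0. ]
   tri [703.2 -77.2   9.2] 7.929769273113961
spatula side [384.2 175.6] 0.9 [ 380.3 -565.3    0. ]
spatula side [228.5 296.4] 0.22 [505.2 315.7   0. ]
spatula top [420.3 268.8] 0.74 [ 369.5 -549.6    0. ]
   tri [ 371.6 -545.9   10.9] 5.651193971653917
bowl side [199.1 382.5] 0.72 [397.5 564.3   0. ]
bowl side [383.8 177.1] 0.16 [ 377.2 -552.1   -0. ]
bowl top [134.4 258.5] 0.6 [401.3 559.2   0. ]
   tri [401.6 561.   -6.9] 0.3279895618280384
1.6 [ 173.2 -600.5  250.3] [ 1.   0.1 -0.  -0. ]
```

```bash
python3 - <<'E'
import cv2
s=cv2.imread("pics/side0.png");t=cv2.imread("pics/top0.png")
a=cv2.resize(s[230:330,170:290],None,fx=5,fy=5,interpolation=cv2.INTER_CUBIC)
cv2.imwrite("pics/c1.png",a)
b=cv2.resize(t[160:300,110:440],(792,336),interpolation=cv2.INTER_CUBIC)
c=cv2.resize(s[100:240,210:440],(410,250))
d=cv2.resize(t[190:260,165:235],(250,250),interpolation=cv2.INTER_CUBIC)
import numpy as np
m=np.zeros((590,792,3),np.uint8);m[:336]=b;m[338:588,:410]=c;m[338:588,420:670]=d
cv2.imwrite("pics/c2.png",m)
E
python3 -c "
from cell import bot;from scipy.spatial.transform import Rotation as R;o=bot.get_obs();print(o['tcp_rot'],R.from_quat(o['tcp_rot']).as_matrix())"
```

```text
[ 9.90162219e-01  1.39924193e-01 -8.86053216e-06 -3.43800507e-05] [[ 9.60842440e-01  2.77095298e-01 -2.71679301e-05]
 [ 2.77095299e-01 -9.60842438e-01  6.56040489e-05]
 [-7.92552666e-06 -7.05632602e-05 -9.99999997e-01]]
```

View pics/c1.png

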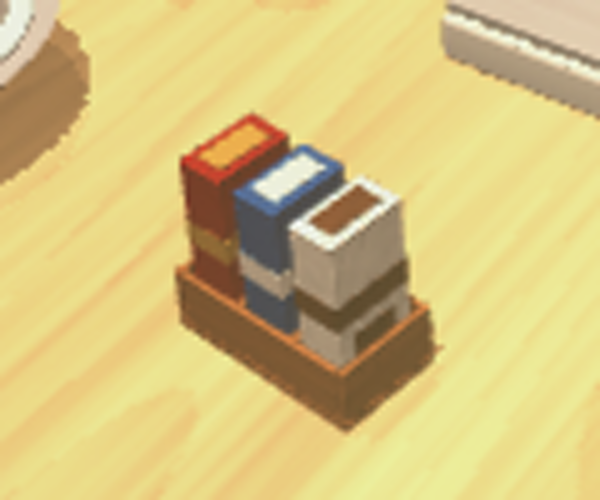

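View pics/c2.png

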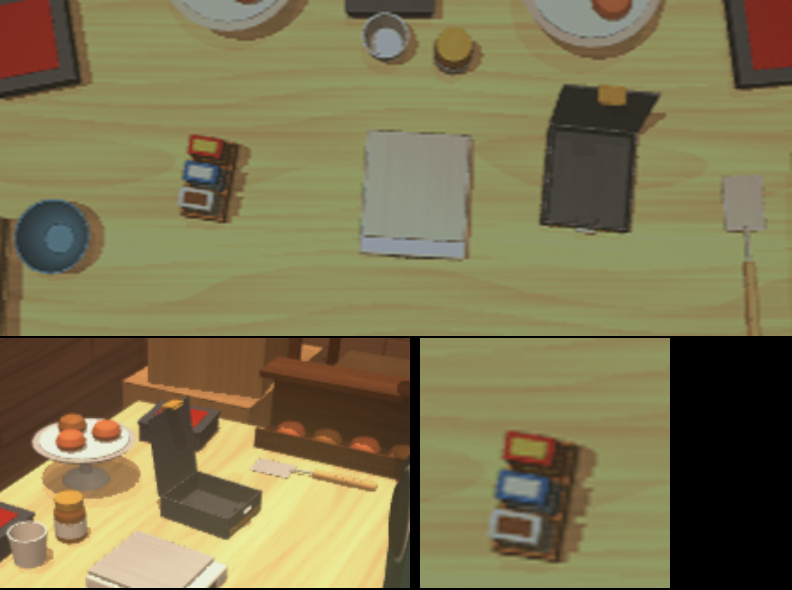

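```bash
cat > b.py <<'E'
from h import *
from scipy.optimize import least_squares
np.set_printoptions(precision=2,suppress=True)
s=bot.snapshot("side");t=bot.snapshot("top")
off=np.array([170,230])
def fit(name,obj,px,x0,cam):
    px=np.array(px,float)
    def f(v):
        R=Ro.from_euler("z",v[2]*1e-3).as_matrix()
        return np.concatenate([proj(cam,R@np.array(o,float)+[v[0],v[1],0])-p for o,p in zip(obj,px)])
    r=least_squares(f,x0);print(name,r.x[:2],"yaw deg",np.degrees(r.x[2]*1e-3),"rms px",np.sqrt(np.mean(r.fun**2)));return r.x
c=lambda L:np.array(L)/5+off
fit("rack",[(64,34,40),(-64,34,40),(-64,-34,40),(64,34,0),(-64,34,0),(-64,-34,0)],c([(180,268),(347,372),(433,305),(180,325),(347,430),(437,347)]),[495,317,0],s)
top=[(15,26,115),(15,-26,115),(-15,-26,115),(-15,26,115)]
red=fit("red",top,c([(182,157),(253,114),(290,134),(218,177)]),[535,310,0],s)
fit("blue",top,c([(236,191),(305,147),(344,166),(276,211)]),[500,310,0],s)
fit("cream",top,c([(289,229),(363,179),(404,199),(330,250)]),[456,320,0],s)
print("red top centre in top cam",proj(t,[red[0],red[1],115]),"seen ~195.5,221.1 ->",atz(t,(195.5,221.1),115),"cream",atz(t,(191.9,242.6),115))
d=lambda L:np.array(L)/2.4+[110,160]
fit("tin",[(80,70,48),(80,-70,48),(-80,-70,48),(-80,70,48)],d([(549,127),(637,131),(630,231),(542,223)]),[500,-295,0],t)
for p in [(370,131),(471,136),(467,237),(362,234)]: print("pan corner",atz(t,d([p])[0],44))
E
python3 b.py
```

```text
rack [494.63 315.2 ] yaw deg -7.572976260068358 rms px 0.7347833004428135
red [534.51 310.11] yaw deg -9.832734551062128 rms px 0.4730824731340421
blue [493.11 317.3 ] yaw deg -7.866285842105064 rms px 0.6102736492957991
cream [451.59 325.26] yaw deg -9.461398849750463 rms px 0.3606043615580051
red top centre in top cam [194.8  220.68] seen ~195.5,221.1 -> [532.95 307.45 115.  ] cream [452.93 318.12 115.  ]
tin [ 497.33 -294.21] yaw deg -4.288603338556057 rms px 0.4298101192114268
pan corner [570.6   56.07  44.  ]
pan corner [ 563.69 -105.84   44.  ]
pan corner [401.86 -99.55  44.  ]
pan corner [405.39  66.68  44.  ]
```

Request:
drive_tool([
  [0.0854,[0,0,-0.05],[0,0,0]],
  [0.0854,[0.02,0,-0.05],[0,0,-2]],
  [0.0854,[0.049,0,0],[0,0,-4.7]],
  [0.0854,[0.049,0,0],[0,0,-4.7]],
  [0.0854,[0.049,0,0],[0,0,-4.7]],
  [0.0854,[0.049,0,0],[0,0,-4.7]],
  [0.0854,[0.049,0,0],[0,0,-4.7]],
  [0.0854,[0.049,0,0],[0,0,-4.7]],
  [0.0854,[0.049,0,0],[0,0,-4.7]],
  [0.0854,[0.049,0,0],[0,0,-4.7]],
  [0.0854,[0.049,0,0],[0,0,-4.7]],
  [0.0854,[0.049,0,0],[0,0,-4.7]],
  [0.0854,[0.049,0,0],[0,0,-4.7]],
  [0.0854,[0.049,0,0],[0,0,-4.7]],
  [0.0854,[0.049,0,0],[0,0,-4.7]],
  [0.0854,[0.049,0,0],[0,0,-4.7]],
  [0.0854,[0.049,0,0],[0,0,-4.7]],
  [0.0854,[0.049,0,0],[0,0,-4.7]],
  [0.0854,[0.049,0,0],[0,0,-4.7]],
  [0.0854,[0.049,0,0],[0,0,-4.7]],
])

```text
t: 3.7
tool_pos: [616.6, 88.9, 346.7]
tcp_rot: [0.623, 0.782, 0.0, -0.0]
contact_force: [1.1, 1.3, 0.8]
gripper_width: 85.5
grip_force: 0.0
```

```bash
cat > st.py <<'E'
from h import *
np.set_printoptions(precision=3,suppress=True)
def st():
    o=bot.get_obs();M=Ro.from_quat(o["tcp_rot"]).as_matrix()
    print("t",round(o["t"],2),"q",np.array(o["joint_pos"]),"p",np.array(o["tool_pos"]),"F",np.array(o["contact_force"]),"w",o["gripper_width"],"g",o["grip_force"]);print(M);return o,M
def row(P,M1,n,src=None):
    "constant row taking present pose to P (mm), rotation matrix M1 in n rows"
    o=bot.get_obs();p0=np.array(o["tool_pos"]);M=Ro.from_quat(o["tcp_rot"]).as_matrix()
    if src is not None:p0,M=src
    w=Ro.from_matrix(M.T@M1).as_rotvec()/n
    A=sum(Ro.from_rotvec(w*k).as_matrix() for k in range(n))
    s=np.linalg.solve(A,M.T@(np.array(P)-p0));print("n",n,"shift m",s/1e3,"turn deg",np.degrees(w))
    X=p0.copy();R=M.copy()
    for k in range(n): X=X+R@s;R=R@Ro.from_rotvec(w).as_matrix();print(X.round(),end=" ") if k%3==0 else 0
    print()
def pose(yaz,tilt=0):
    "tool down with y at azimuth yaz deg, then turned by tilt deg about its y"
    a=np.radians(yaz);y=[np.cos(a),np.sin(a),0];z=[0,0,-1];x=np.cross(y,z)
    return np.c_[x,y,z]@Ro.from_euler("y",tilt,degrees=True).as_matrix()
E
python3 -c "from st import *;st()"
```

```text
t 3.7 q [ 0.247  0.402 -0.602  1.481  0.23   1.33  -0.148] p [616.576  88.865 346.67 ] F [1.082 1.339 0.844] w 85.51695320749555 g 0.0
[[-0.223  0.975  0.   ]
 [ 0.975  0.223  0.   ]
 [ 0.     0.    -1.   ]]
```

```bash
python3 -c "
from st import *
M=pose(81.5,40);P=np.array([542,308,85.]);Q=P-M[:,2]*130
print(M,Q);row(Q,M,9)"
```

```text
[[-0.758  0.148 -0.636]
 [ 0.113  0.989  0.095]
 [ 0.643  0.    -0.766]] [624.645 295.649 184.586]
n 9 shift m [0.011 0.02  0.022] turn deg [ 2.657  3.892 -7.298]
[633. 104. 325.] [662. 168. 262.] [652. 245. 210.]
```

```bash
python3 -c "
from st import *
M=pose(81.5,40);P=np.array([542,308,85.]);Q=P-M[:,2]*130
np.set_printoptions(precision=4,suppress=True)
row(Q,M,12)"
```

```text
n 12 shift m [0.0082 0.0152 0.0161] turn deg [ 1.9928  2.9186 -5.4734]
[630. 100. 331.] [656. 145. 283.] [663. 200. 239.] [647. 258. 203.]
```

Request:
drive_tool([
  [0.0854,[0.0082,0.0152,0.0161],[1.99,2.92,-5.47]],
  [0.0854,[0.0082,0.0152,0.0161],[1.99,2.92,-5.47]],
  [0.0854,[0.0082,0.0152,0.0161],[1.99,2.92,-5.47]],
  [0.0854,[0.0082,0.0152,0.0161],[1.99,2.92,-5.47]],
  [0.0854,[0.0082,0.0152,0.0161],[1.99,2.92,-5.47]],
  [0.0854,[0.0082,0.0152,0.0161],[1.99,2.92,-5.47]],
  [0.0854,[0.0082,0.0152,0.0161],[1.99,2.92,-5.47]],
  [0.0854,[0.0082,0.0152,0.0161],[1.99,2.92,-5.47]],
  [0.0854,[0.0082,0.0152,0.0161],[1.99,2.92,-5.47]],
  [0.0854,[0.0082,0.0152,0.0161],[1.99,2.92,-5.47]],
  [0.0854,[0.0082,0.0152,0.0161],[1.99,2.92,-5.47]],
  [0.0854,[0.0082,0.0152,0.0161],[1.99,2.92,-5.47]],
  [0.0854,[0,0,0],[0,0,0]],
])

```text
t: 5.0
tool_pos: [623.4, 296.8, 182.2]
tcp_rot: [0.068, 0.936, 0.025, -0.344]
contact_force: [-1.0, -1.0, 0.4]
gripper_width: 85.6
grip_force: 0.0
```

```bash
python3 -c "
from st import *
st();M=pose(81.5,40);P=np.array([542,308,85.])
np.set_printoptions(precision=4,suppress=True)
row(P-M[:,2]*130,M,3)
row(P,M,5)"
```

```text
t 5.0 q [-0.016  1.098 -0.831  0.95   0.225  1.832  0.737] p [623.443 296.787 182.172] F [-0.984 -0.997  0.403] w 85.58683775608921 g 0.0
[[-0.754  0.144 -0.641]
 [ 0.109  0.99   0.094]
 [ 0.648  0.001 -0.762]]
n 3 shift m [ 0.0002 -0.0003 -0.0009] turn deg [-0.0298 -0.1249  0.067 ]
[624. 296. 183.] 
n 5 shift m [ 0.     -0.0002  0.0255] turn deg [-0.0179 -0.0749  0.0402]
[607. 299. 163.] [558. 306. 104.]
```

Request:
drive_tool([
  [0.0854,[0,-0.0002,0.0255],[0,-0.07,0.04]],
  [0.0854,[0,-0.0002,0.0255],[0,-0.07,0.04]],
  [0.0854,[0,-0.0002,0.0255],[0,-0.07,0.04]],
  [0.0854,[0,-0.0002,0.0255],[0,-0.07,0.04]],
  [0.0854,[0,-0.0002,0.0255],[0,-0.07,0.04]],
  [0.0854,[0,0,0],[0,0,0]],
  [0.045,[0,0,0],[0,0,0]],
  [0.045,[0,0,0],[0,0,0]],
  [0.045,[0,0,0],[0,0,0]],
  [0.045,[0,0,0],[0,0,0]],
  [0.045,[0,0,0],[0,0,0]],
  [0.045,[0,0,0],[0,0,0]],
], grip_force=40)

```text
t: 6.2
tool_pos: [546.0, 305.3, 88.1]
tcp_rot: [0.073, 0.938, 0.026, -0.338]
contact_force: [1.6, -0.2, 6.3]
gripper_width: 51.8
grip_force: 42.4
```

```bash
python3 -c "
from st import *
st();s=bot.snapshot('side');t=bot.snapshot('top')
a=cv2.resize(s['img'][200:330,150:290,::-1],(420,390));b=cv2.resize(t['img'][190:260,165:235,::-1],(370,370))
m=np.zeros((390,800,3),np.uint8);m[:,:420]=a;m[:370,430:]=b;cv2.imwrite('pics/c3.png',m)"
```

```text
t 6.2 q [ 0.039  1.088 -0.831  1.262  0.24   1.548  0.698] p [545.996 305.347  88.143] F [ 1.609 -0.156  6.305] w 51.785755302243246 g 42.35421791905537
[[-0.761  0.155 -0.629]
 [ 0.12   0.988  0.098]
 [ 0.637 -0.001 -0.771]]
```

View pics/c3.png

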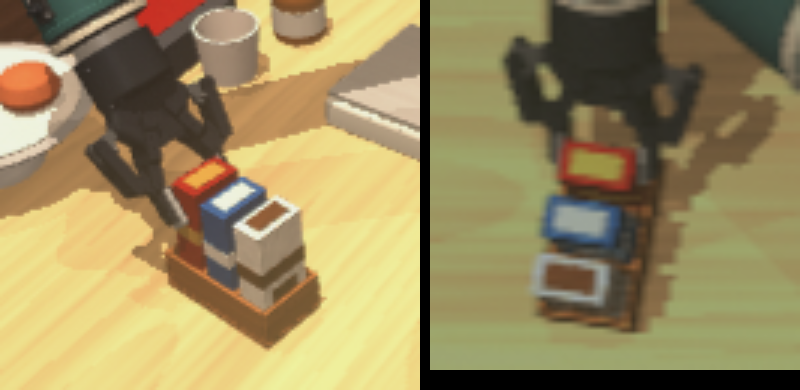

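```bash
cat > fk.py <<'E'
from st import *
from scipy.optimize import least_squares
import itertools
D=[([1.248,.417,-.01,1.614,.005,1.111,-.053],[173.199,-600.504,250.26],[[.96084,.2771,0],[.2771,-.96084,0],[0,0,-1]]),
([.247,.402,-.602,1.481,.23,1.33,-.148],[616.576,88.865,346.67],[[-.223,.975,0],[.975,.223,0],[0,0,-1]]),
([-.016,1.098,-.831,.95,.225,1.832,.737],[623.443,296.787,182.172],[[-.754,.144,-.641],[.109,.99,.094],[.648,.001,-.762]]),
([.039,1.088,-.831,1.262,.24,1.548,.698],[545.996,305.347,88.143],[[-.761,.155,-.629],[.12,.988,.098],[.637,-.001,-.771]])]
E_=lambda a,v:Ro.from_euler(a,v).as_matrix()
def fk(q,g,sg):
    H,a,b,L,e1,e2,w,yo,d=g;s1,s3,s5,s7=sg;T=np.array
    R=E_("z",s1*q[0]);p=T([0,0,H]);R=R@E_("y",q[1]);R=R@E_("z",s3*q[2])
    p=p+R@T([e1,0,a]);R=R@E_("y",q[3]);p=p+R@T([e2,0,b]);R=R@E_("z",s5*q[4])
    R=R@E_("y",q[5]);p=p+R@T([w,d,L]);R=R@E_("z",s7*q[6]+yo);return p,R
def res(g,sg):
    r=[]
    for q,p,M in D:
        P,R=fk(q,g,sg);r+=list((P-p)/1000);r+=list((R-np.array(M)).ravel())
    return r
def calib():
    best=None
    for sg in itertools.product([-1],[1,-1],[1,-1],[1,-1]):
      for yo in(-1.57,0,1.57,3.14):
        f=lambda g:res(np.r_[g[:7]*1000*0+g[:6].tolist()+[0,0,0][:0] if 0 else g],sg)
        r=least_squares(f,[330,450,450,300,0,0,0,yo,0],x_scale=[100]*7+[1,100])
        if best is None or r.cost<best[0]: best=(r.cost,r.x,sg)
    return best
if __name__=="__main__": print(calib())
E
sed -i '/f=lambda g/s/.*/        f=lambda g:res(g,sg)/' fk.py; python3 fk.py
```

```text
(np.float64(2.693001081909749e-05), array([299.012, 497.105, 473.287, 307.994, -31.961,  -2.218, -22.907,
         1.571, -28.786]), (-1, -1, -1, -1))
```

Request:
drive_tool([
  [0.045,[0.01,0,-0.012],[0,0,0]],
  [0.045,[0.0205,0,-0.0247],[0,0,0]],
  [0.045,[0.0205,0,-0.0247],[0,0,0]],
  [0.045,[0.0205,0,-0.0247],[0,0,0]],
  [0.045,[0.0205,0,-0.0247],[0,0,0]],
  [0.045,[0.0205,0,-0.0247],[0,0,0]],
  [0.045,[0,0,0],[0,0,0]],
])

```text
t: 7.0
tool_pos: [545.7, 306.5, 268.7]
tcp_rot: [0.073, 0.939, 0.027, -0.336]
contact_force: [0.4, 0.0, -1.7]
gripper_width: 51.8
grip_force: 42.7
```

```bash
cat > ik.py <<'E'
from fk import *
LO=np.array([-2.81,-.39,-1.27,.06,-1.19,.19,-2.82]);HI=np.array([2.81,2.02,1.25,2.57,4.33,2,2.82])
G=calib()
def ik(P,M,seeds):
    best=None
    for q0 in seeds:
        f=lambda q:np.r_[(fk(q,G[1],G[2])[0]-P)/200,(fk(q,G[1],G[2])[1]-M).ravel(),1e-3*(q-q0)]
        r=least_squares(f,np.clip(q0,LO+.01,HI-.01),bounds=(LO,HI))
        p,R=fk(r.x,G[1],G[2]);e=np.linalg.norm(p-P)+200*np.linalg.norm(R-M)
        m=np.min(np.minimum(r.x-LO,HI-r.x))
        k=(e<5,m) if e<5 else (False,-e)
        if best is None or k>best[0]: best=(k,e,m,r.x)
    return best
E
cat > c.py <<'E'
from ik import *
pan=np.array([485,-20,0.]);rng=np.random.default_rng(0)
q0=np.array(bot.get_obs()["joint_pos"])
seeds=[q0]+[rng.uniform(LO,HI) for _ in range(8)]
for yaz in range(-180,180,20):
    M=pose(yaz,-50.5);d=M[:,2]*[1,1,0];d/=np.linalg.norm(d)
    b=ik(pan-28*d+[0,0,70],M,seeds);print(yaz,b[0][0],round(b[1],1),round(b[2],2),b[3])
E
python3 c.py
```

```text
-180 True 0.0 0.56 [ 0.738  0.751 -0.331  1.857 -0.628  1.094 -2.249]
-160 True 0.0 0.61 [ 0.627  0.832 -0.325  1.68  -0.426  1.295 -2.209]
-140 True 0.0 0.54 [ 0.58   0.923 -0.442  1.534 -0.177  1.456 -2.189]
-120 True 0.0 0.4 [ 0.453  0.976 -0.454  1.427 -0.007  1.604 -2.068]
-100 True 0.0 0.31 [ 0.225  0.976 -0.289  1.372  0.065  1.689 -1.82 ]
-80 True 0.0 0.32 [-0.172  0.973  0.163  1.375 -0.013  1.676 -1.409]
-60 True 0.0 0.42 [-0.535  1.028  0.557  1.445 -0.085  1.576 -1.026]
-40 True 0.0 0.61 [-0.695  0.983  0.582  1.583  0.055  1.392 -0.888]
-20 True 0.0 0.71 [-0.806  0.896  0.54   1.765  0.262  1.174 -0.844]
0 True 0.0 0.6 [-0.93   0.815  0.55   1.97   0.484  0.931 -0.834]
20 True 0.0 0.38 [ 0.012  0.732 -0.644  2.185  1.366  1.345 -1.293]
40 True 0.0 0.19 [-1.09   0.681  0.696  2.384  1.482  0.455 -1.286]
60 True 0.0 0.04 [-0.659  0.519  0.387  2.527  2.32   0.656 -1.616]
80 True 0.0 0.0 [-0.99   0.747  1.035  2.57   3.442  0.754 -2.44 ]
100 True 0.0 0.03 [-0.321  0.569  0.698  2.545  3.869  0.967 -2.037]
120 True 0.0 0.01 [ 1.556  1.115 -1.078  2.43   2.944  0.197  0.085]
140 True 0.0 0.2 [ 1.283  0.769 -0.879  2.251 -0.948  0.386 -2.346]
160 True 0.0 0.34 [ 1.139  0.78  -0.746  2.068 -0.588  0.706 -2.476]
```

```bash
python3 -c "
from st import *
o,M0=st();np.set_printoptions(precision=4,suppress=True)
d=np.array([np.cos(np.radians(-95)),np.sin(np.radians(-95)),0])
tilt=np.degrees(np.arctan2(np.hypot(*M0[:2,2]),-M0[2,2]));print('tilt',tilt)
P=np.array([485,-20,0])-28*d
row(P+[0,0,220],pose(-5,tilt-90),20)"
```

```text
t 7.0 q [ 0.053  0.904 -0.906  1.173  0.134  1.778  0.635] p [545.674 306.543 268.707] F [ 0.404  0.031 -1.655] w 51.79704834063928 g 42.7020895248279
[[-0.764  0.155 -0.626]
 [ 0.118  0.988  0.1  ]
 [ 0.634  0.002 -0.773]]
tilt 39.355885513696414
n 20 shift m [-0.0111 -0.0113  0.0062] turn deg [ 0.4666 -3.5579  4.673 ]
[549. 295. 257.] [556. 254. 227.] [560. 207. 208.] [557. 157. 198.] [547. 107. 197.] [527.  60. 204.] [499.  20. 215.]
```

Request:
drive_tool([
  [0.045,[-0.0111,-0.0113,0.0062],[0.47,-3.56,4.67]],
  [0.045,[-0.0111,-0.0113,0.0062],[0.47,-3.56,4.67]],
  [0.045,[-0.0111,-0.0113,0.0062],[0.47,-3.56,4.67]],
  [0.045,[-0.0111,-0.0113,0.0062],[0.47,-3.56,4.67]],
  [0.045,[-0.0111,-0.0113,0.0062],[0.47,-3.56,4.67]],
  [0.045,[-0.0111,-0.0113,0.0062],[0.47,-3.56,4.67]],
  [0.045,[-0.0111,-0.0113,0.0062],[0.47,-3.56,4.67]],
  [0.045,[-0.0111,-0.0113,0.0062],[0.47,-3.56,4.67]],
  [0.045,[-0.0111,-0.0113,0.0062],[0.47,-3.56,4.67]],
  [0.045,[-0.0111,-0.0113,0.0062],[0.47,-3.56,4.67]],
  [0.045,[-0.0111,-0.0113,0.0062],[0.47,-3.56,4.67]],
  [0.045,[-0.0111,-0.0113,0.0062],[0.47,-3.56,4.67]],
  [0.045,[-0.0111,-0.0113,0.0062],[0.47,-3.56,4.67]],
  [0.045,[-0.0111,-0.0113,0.0062],[0.47,-3.56,4.67]],
  [0.045,[-0.0111,-0.0113,0.0062],[0.47,-3.56,4.67]],
  [0.045,[-0.0111,-0.0113,0.0062],[0.47,-3.56,4.67]],
  [0.045,[-0.0111,-0.0113,0.0062],[0.47,-3.56,4.67]],
  [0.045,[-0.0111,-0.0113,0.0062],[0.47,-3.56,4.67]],
  [0.045,[-0.0111,-0.0113,0.0062],[0.47,-3.56,4.67]],
  [0.045,[-0.0111,-0.0113,0.0062],[0.47,-3.56,4.67]],
])

```text
t: 9.0
tool_pos: [486.5, 6.9, 215.8]
tcp_rot: [0.665, 0.61, -0.318, 0.29]
contact_force: [0.6, 0.0, -1.2]
gripper_width: 51.8
grip_force: 42.7
```

```bash
cat > d.py <<'E'
from st import *
o,M0=st();np.set_printoptions(precision=4,suppress=True)
d=np.array([np.cos(np.radians(-95)),np.sin(np.radians(-95)),0])
P=np.array([485,-20,0])-28*d
M=pose(-5,-50.64)
row(P+[0,0,110],M,5);row(P+[0,0,72],M,4,(P+[0,0,110],M))
E
python3 d.py
```

```text
t 9.0 q [-0.251  0.491 -0.29   1.891  0.809  1.495 -1.013] p [486.459   6.875 215.845] F [ 0.594  0.023 -1.201] w 51.754742566676505 g 42.663237266242504
[[ 0.053  0.996 -0.07 ]
 [ 0.627 -0.088 -0.774]
 [-0.777 -0.003 -0.629]]
n 5 shift m [0.0166 0.0002 0.0132] turn deg [-0.028   0.0736  0.0174]
[487.   7. 195.] [487.   8. 131.] 
n 4 shift m [0.0073 0.     0.006 ] turn deg [0. 0. 0.]
[487.   8. 100.] [487.   8.  72.]
```

Request:
drive_tool([
  [0.045,[0.0166,0.0002,0.0132],[0,0.07,0]],
  [0.045,[0.0166,0.0002,0.0132],[0,0.07,0]],
  [0.045,[0.0166,0.0002,0.0132],[0,0.07,0]],
  [0.045,[0.0166,0.0002,0.0132],[0,0.07,0]],
  [0.045,[0.0166,0.0002,0.0132],[0,0.07,0]],
  [0.045,[0.0073,0,0.006],[0,0,0]],
  [0.045,[0.0073,0,0.006],[0,0,0]],
  [0.045,[0,0,0],[0,0,0]],
  [0.045,[0,0,0],[0,0,0]],
])

```text
t: 9.9
tool_pos: [487.5, 8.6, 90.8]
tcp_rot: [0.666, 0.612, -0.316, 0.287]
contact_force: [-0.0, 0.1, -1.3]
gripper_width: 51.4
grip_force: 42.7
```

```bash
python3 d.py; python3 -c "
from st import *
s=bot.snapshot('side');t=bot.snapshot('top')
a=cv2.resize(s['img'][150:280,230:370,::-1],(420,390));b=cv2.resize(t['img'][200:270,245:315,::-1],(370,370))
m=np.zeros((390,800,3),np.uint8);m[:,:420]=a;m[:370,430:]=b;cv2.imwrite('pics/c4.png',m)"
```

```text
t 9.9 q [-0.273  0.699 -0.264  1.915  0.877  1.341 -1.185] p [487.525   8.595  90.843] F [-0.006  0.061 -1.272] w 51.402247885532695 g 42.69617248792201
[[ 0.05   0.996 -0.07 ]
 [ 0.634 -0.086 -0.769]
 [-0.772 -0.005 -0.636]]
n 5 shift m [-0.003  -0.     -0.0023] turn deg [-0.0294 -0.0203  0.0569]
[488.   8.  95.] [487.   8. 106.] 
n 4 shift m [0.0073 0.     0.006 ] turn deg [0. 0. 0.]
[487.   8. 100.] [487.   8.  72.]
```

View pics/c4.png

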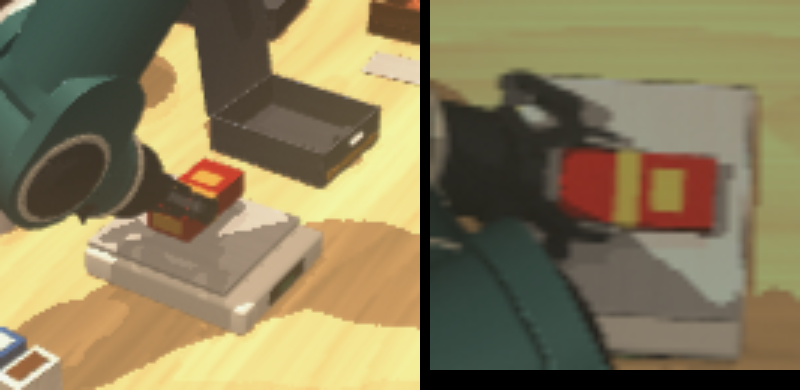

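Request:
drive_tool([
  [0.045,[0.0031,0,0.0025],[0,0,0]],
  [0.045,[0.0031,0,0.0025],[0,0,0]],
  [0.045,[0.0031,0,0.0025],[0,0,0]],
  [0.045,[0.0023,0,0.0019],[0,0,0]],
  [0.045,[0.0015,0,0.0013],[0,0,0]],
  [0.045,[0,0,0],[0,0,0]],
  [0.045,[0,0,0],[0,0,0]],
])

```text
t: 10.7
tool_pos: [487.2, 8.6, 73.4]
tcp_rot: [0.665, 0.612, -0.316, 0.287]
contact_force: [0.5, 0.6, -1.8]
gripper_width: 51.6
grip_force: 42.7
```

Request:
drive_tool([
  [0.045,[0.0015,0,0.0013],[0,0,0]],
  [0.045,[0.0008,0,0.0006],[0,0,0]],
  [0.045,[0,0,0],[0,0,0]],
])

```text
t: 11.0
tool_pos: [487.2, 8.5, 70.3]
tcp_rot: [0.665, 0.612, -0.317, 0.287]
contact_force: [-0.1, -1.1, -2.4]
gripper_width: 51.6
grip_force: 42.7
```

Request:
drive_tool([
  [0.045,[0.0012,0,0.001],[0,0,0]],
  [0.045,[0,0,0],[0,0,0]],
])

```text
t: 11.2
tool_pos: [487.2, 8.5, 70.1]
tcp_rot: [0.665, 0.612, -0.317, 0.288]
contact_force: [-6.3, 5.1, 20.5]
gripper_width: 51.4
grip_force: 45.5
```

Request:
drive_tool([
  [0.07,[0,0,0],[0,0,0]],
  [0.07,[0,0,0],[0,0,0]],
  [0.07,[0,0,0],[0,0,0]],
  [0.07,[0,0,-0.01],[0,0,0]],
  [0.075,[0,0,-0.03],[0,0,0]],
  [0.075,[0,0,-0.04],[0,0,0]],
  [0.075,[0,0,-0.05],[0,0,0]],
  [0.075,[0,0,0],[0,0,0]],
])

```text
t: 12.0
tool_pos: [497.4, 114.7, 154.7]
tcp_rot: [0.665, 0.614, -0.312, 0.287]
contact_force: [-0.3, 0.0, -1.0]
gripper_width: 75.1
grip_force: 0.0
```

```bash
python3 -c "
from st import *
st();s=bot.snapshot('side');t=bot.snapshot('top')
print(bot.spot_point('red_carton_mid','side')[:1],bot.spot_point('red_carton_mid','top')[:1])
for q in bot.spot_point('red_carton_mid','top')[:1]: print(atz(t,q['at'],59))
for q in bot.spot_point('red_carton_mid','side')[:1]: print(atz(s,q['at'],59))
a=cv2.resize(s['img'][180:260,250:340,::-1],(420,373));b=cv2.resize(t['img'][200:270,245:315,::-1],(370,370))
m=np.zeros((390,800,3),np.uint8);m[:373,:420]=a;m[:370,430:]=b;cv2.imwrite('pics/c5.png',m)"
```

```text
t 12.0 q [-0.383  0.67  -0.328  1.759  0.763  1.536 -1.15 ] p [497.38  114.739 154.689] F [-0.278  0.01  -0.967] w 75.07405626427432 g 0.0
[[ 0.05   0.997 -0.064]
 [ 0.638 -0.081 -0.766]
 [-0.768 -0.002 -0.64 ]]
[] [{'at': [286.0, 235.1], 'score': 0.68}]
[489.967 -28.295  59.   ]
```

View pics/c5.png

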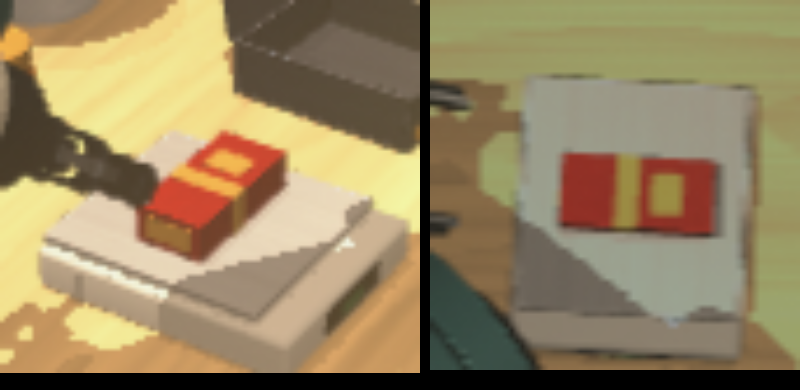

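```bash
cat > e.py <<'E'
from st import *
from b import fit
t=bot.snapshot("top");np.set_printoptions(precision=4,suppress=True)
C=(np.array([(561,153),(718,160),(715,237),(559,227)])-[430,0])/(370/70)+[245,200]
v=fit("carton",[(26,55,74),(26,-55,74),(-26,-55,74),(-26,55,74)],C,[485,-20,0],t)
M=pose(-5,0);P=np.array([486,-21,0])
row(P+[0,0,130],M,10)
E
sed -i '/^rack\|^fit("rack/,$d' b.py; python3 e.py
```

```text
carton [481.9163 -22.1801] yaw deg -2.481705223774954 rms px 0.29062852959751795
n 10 shift m [-0.0108  0.0001  0.0082] turn deg [-0.0342  5.0585  0.0194]
[495.  95. 154.] [492.  54. 157.] [489.  15. 148.] [486. -21. 130.]
```

Request:
drive_tool([
  [0.08,[-0.0108,0,0.0082],[0,5.06,0]],
  [0.08,[-0.0108,0,0.0082],[0,5.06,0]],
  [0.08,[-0.0108,0,0.0082],[0,5.06,0]],
  [0.08,[-0.0108,0,0.0082],[0,5.06,0]],
  [0.08,[-0.0108,0,0.0082],[0,5.06,0]],
  [0.08,[-0.0108,0,0.0082],[0,5.06,0]],
  [0.08,[-0.0108,0,0.0082],[0,5.06,0]],
  [0.08,[-0.0108,0,0.0082],[0,5.06,0]],
  [0.08,[-0.0108,0,0.0082],[0,5.06,0]],
  [0.08,[-0.0108,0,0.0082],[0,5.06,0]],
  [0.08,[0,0,0],[0,0,0]],
])

```text
t: 13.55
tool_pos: [484.2, -24.8, 129.0]
tcp_rot: [0.739, 0.673, -0.002, -0.004]
contact_force: [-0.9, 0.2, -0.3]
gripper_width: 80.1
grip_force: 0.0
```

```bash
python3 -c "
from st import *
st();np.set_printoptions(precision=4,suppress=True)
row([484,-21,67],pose(-4.5,0),4)"
```

```text
t 13.55 q [ 0.398  0.377 -0.481  2.042  0.239  0.783 -0.319] p [484.153 -24.778 129.038] F [-0.867  0.201 -0.264] w 80.1146766570768 g 0.0
[[ 0.093  0.996 -0.007]
 [ 0.996 -0.093  0.003]
 [ 0.003 -0.007 -1.   ]]
n 4 shift m [ 0.0009 -0.      0.0155] turn deg [-0.1054 -0.0379 -0.2101]
[484. -24. 114.] [484. -21.  67.]
```

Request:
drive_tool([
  [0.08,[0.0009,0,0.0155],[-0.1,-0.04,-0.21]],
  [0.08,[0.0009,0,0.0155],[-0.1,-0.04,-0.21]],
  [0.08,[0.0009,0,0.0155],[-0.1,-0.04,-0.21]],
  [0.08,[0.0009,0,0.0155],[-0.1,-0.04,-0.21]],
  [0.08,[0,0,0],[0,0,0]],
  [0.045,[0,0,0],[0,0,0]],
  [0.045,[0,0,0],[0,0,0]],
  [0.045,[0,0,0],[0,0,0]],
  [0.045,[0,0,0],[0,0,0]],
  [0.045,[0,0,0],[0,0,0]],
])

```text
t: 14.55
tool_pos: [485.6, -16.8, 68.9]
tcp_rot: [0.732, 0.681, 0.0, 0.002]
contact_force: [-1.8, 0.9, 7.7]
gripper_width: 51.0
grip_force: 42.0
```

Request:
drive_tool([
  [0.045,[0,0,-0.01],[0,0,0]],
  [0.045,[0,0,-0.03],[0,0,0]],
  [0.045,[0,0,-0.03],[0,0,0]],
  [0.045,[0,0,-0.03],[0,0,0]],
  [0.045,[0,0,0],[0,0,0]],
])

```text
t: 15.05
tool_pos: [486.7, -16.7, 172.1]
tcp_rot: [0.732, 0.681, 0.001, 0.003]
contact_force: [-0.1, -0.3, -1.9]
gripper_width: 51.2
grip_force: 42.7
```

```bash
python3 -c "
from st import *
st();np.set_printoptions(precision=4,suppress=True)
row([492,-294,160],pose(-94.3,0),14)"
```

```text
t 15.05 q [ 0.413  0.307 -0.515  2.015  0.202  0.861 -0.284] p [486.701 -16.724 172.099] F [-0.091 -0.323 -1.858] w 51.231138300612656 g 42.74555861949921
[[ 0.072  0.997  0.007]
 [ 0.997 -0.071 -0.003]
 [-0.002  0.007 -1.   ]]
n 14 shift m [-0.015   0.0161  0.0009] turn deg [ 0.0298 -0.0141  6.4428]
[502. -33. 171.] [535. -90. 169.] [ 547. -154.  166.] [ 537. -219.  164.] [ 506. -277.  161.]
```

Request:
drive_tool([
  [0.045,[0,0,0],[0,0,7.5]],
  [0.045,[0,0,0],[0,0,7.5]],
  [0.045,[0,0,0],[0,0,7.5]],
  [0.045,[0,0,0],[0,0,7.5]],
  [0.045,[0,0,0],[0,0,7.5]],
  [0.045,[0,0,0],[0,0,7.5]],
  [0.045,[0,0,0],[0,0,7.5]],
  [0.045,[0,0,0],[0,0,7.5]],
  [0.045,[0,0,0],[0,0,7.5]],
  [0.045,[0,0,0],[0,0,7.5]],
  [0.045,[0,0,0],[0,0,7.5]],
  [0.045,[0,0,0],[0,0,7.5]],
  [0.045,[0,0,0],[0,0,0]],
])

```text
t: 16.35
tool_pos: [484.8, -16.6, 168.0]
tcp_rot: [0.999, -0.037, 0.0, 0.001]
contact_force: [0.2, 0.0, -1.4]
gripper_width: 51.2
grip_force: 42.7
```

```bash
python3 -c "
from st import *
st();np.set_printoptions(precision=4,suppress=True)
row([492,-294,160],pose(-94.3,0),9)"
```

```text
t 16.35 q [ 0.169  0.283 -0.229  2.026  0.088  0.841 -1.755] p [484.767 -16.648 167.95 ] F [ 0.233  0.022 -1.369] w 51.206976291639975 g 42.70101249217987
[[ 0.997 -0.074  0.001]
 [-0.074 -0.997 -0.002]
 [ 0.001  0.002 -1.   ]]
n 9 shift m [0.0031 0.0307 0.0009] turn deg [ 0.0125 -0.0045  0.008 ]
[486. -47. 167.] [ 488. -140.  164.] [ 490. -232.  162.]
```

Request:
drive_tool([
  [0.045,[0.0035,0.0307,0.0009],[0,0,0]],
  [0.045,[0.0035,0.0307,0.0009],[0,0,0]],
  [0.045,[0.0035,0.0307,0.0009],[0,0,0]],
  [0.045,[0.0035,0.0307,0.0009],[0,0,0]],
  [0.045,[0.0035,0.0307,0.0009],[0,0,0]],
  [0.045,[0.0035,0.0307,0.0009],[0,0,0]],
  [0.045,[0.0035,0.0307,0.0009],[0,0,0]],
  [0.045,[0.0035,0.0307,0.0009],[0,0,0]],
  [0.045,[0.0035,0.0307,0.0009],[0,0,0]],
  [0.045,[0,0,0.025],[0,0,0]],
  [0.045,[0,0,0.025],[0,0,0]],
  [0.045,[0,0,0],[0,0,0]],
  [0.045,[0,0,0],[0,0,0]],
])

```text
t: 17.65
tool_pos: [496.7, -294.5, 110.7]
tcp_rot: [0.999, -0.034, 0.0, 0.001]
contact_force: [-0.7, 0.1, -1.4]
gripper_width: 51.4
grip_force: 42.6
```

```bash
python3 -c "
from st import *
st();np.set_printoptions(precision=4,suppress=True)
row([497,-294,33],pose(-94.3,0),8)
s=bot.snapshot('side');t=bot.snapshot('top')
a=cv2.resize(s['img'][120:240,270:390,::-1],(390,390));b=cv2.resize(t['img'][190:270,315:395,::-1],(400,400))
m=np.zeros((400,800,3),np.uint8);m[:390,:390]=a;m[:,400:]=b;cv2.imwrite('pics/c6.png',m)"
```

```text
t 17.65 q [ 0.56   0.504 -0.1    1.843  0.069  0.797 -1.216] p [ 496.726 -294.493  110.697] F [-0.683  0.098 -1.359] w 51.38770114275774 g 42.64539957046509
[[ 0.998 -0.069  0.   ]
 [-0.069 -0.998 -0.001]
 [ 0.     0.001 -1.   ]]
n 8 shift m [ 0.     -0.0001  0.0097] turn deg [ 0.0095 -0.0022  0.0439]
[ 497. -294.  101.] [ 497. -294.   72.] [ 497. -294.   43.]
```

View pics/c6.png

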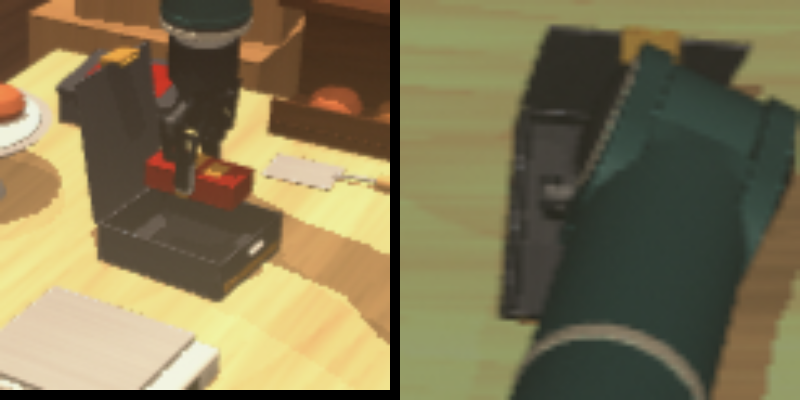

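Request:
drive_tool([
  [0.045,[0,0,0.012],[0,0,0]],
  [0.045,[0,0,0.012],[0,0,0]],
  [0.045,[0,0,0.012],[0,0,0]],
  [0.045,[0,0,0.012],[0,0,0]],
  [0.045,[0,0,0.012],[0,0,0]],
  [0.045,[0,0,0.01],[0,0,0]],
  [0.045,[0,0,0.005],[0,0,0]],
  [0.045,[0,0,0.003],[0,0,0]],
  [0.045,[0,0,0],[0,0,0]],
])

```text
t: 18.65
tool_pos: [496.8, -294.8, 32.2]
tcp_rot: [0.999, -0.036, 0.0, 0.001]
contact_force: [0.3, -0.3, -2.0]
gripper_width: 51.4
grip_force: 42.8
```

Request:
drive_tool([
  [0.045,[0,0,0.002],[0,0,0]],
  [0.045,[0,0,0.001],[0,0,0]],
  [0.045,[0,0,0],[0,0,0]],
])

```text
t: 18.95
tool_pos: [496.9, -294.9, 29.5]
tcp_rot: [0.999, -0.036, 0.001, 0.001]
contact_force: [-0.2, 0.2, -1.2]
gripper_width: 51.2
grip_force: 42.8
```

Request:
drive_tool([
  [0.045,[0,0,0.001],[0,0,0]],
  [0.045,[0,0,0],[0,0,0]],
])

```text
t: 19.15
tool_pos: [497.0, -294.9, 28.9]
tcp_rot: [0.999, -0.036, 0.001, 0.001]
contact_force: [-2.5, 2.0, 7.7]
gripper_width: 51.2
grip_force: 43.7
```

Request:
drive_tool([
  [0.066,[0,0,0],[0,0,0]],
  [0.066,[0,0,0],[0,0,0]],
  [0.066,[0,0,0],[0,0,0]],
  [0.066,[0,0,-0.015],[0,0,0]],
  [0.066,[0,0,-0.03],[0,0,0]],
  [0.066,[0,0,-0.05],[0,0,0]],
  [0.0,[-0.01,0,-0.05],[0,0,0]],
  [0.0,[-0.02,0,-0.05],[0,0,0]],
  [0.0,[-0.03,0,-0.05],[0,0,0]],
  [0.0,[-0.05,0,-0.05],[0,0,0]],
  [0.0,[-0.05,0,0],[0,0,0]],
  [0.0,[-0.03,0,0],[0,0,0]],
  [0.0,[0,0,0],[0,0,0]],
])

```text
t: 20.45
tool_pos: [324.3, -282.2, 298.4]
tcp_rot: [0.999, -0.037, 0.001, 0.002]
contact_force: [0.8, -0.5, 0.3]
gripper_width: -0.2
grip_force: 0.0
```

```bash
cat > f.py <<'E'
from st import *
st();np.set_printoptions(precision=1,suppress=True)
s=bot.snapshot('side');t=bot.snapshot('top')
for q,z in(('red_carton_mid',19),('lid_edge',208),('lid_hinge',49),('tin_floor',4)):
    for c,S in(('side',s),('top',t)):
        for e in bot.spot_point(q,c)[:1]: print(q,c,np.array(e['at']),round(e['score'],2),atz(S,e['at'],z))
a=cv2.resize(s['img'][110:230,270:390,::-1],(395,395),interpolation=2);b=cv2.resize(t['img'][170:260,315:395,::-1],(400,450),interpolation=2)
m=np.zeros((450,800,3),np.uint8);m[:395,:395]=a;m[:,400:]=b;cv2.imwrite('pics/c7.png',m)
E
python3 f.py
```

```text
t 20.45 q [ 0.706  0.011 -0.063  2.008  0.002  1.119 -1.003] p [ 324.315 -282.245  298.417] F [ 0.763 -0.496  0.346] w -0.22218730858139688 g 0.0
[[ 0.997 -0.074  0.002]
 [-0.074 -0.997 -0.003]
 [ 0.002  0.003 -1.   ]]
red_carton_mid side [331.  194.6] 0.86 [ 488.1 -290.5   19. ]
red_carton_mid top [352.6 235.8] 0.58 [ 493.9 -286.5   19. ]
lid_edge side [301.1 139.1] 0.56 [ 622.2 -301.   208. ]
lid_edge top [364.2 195.7] 0.57 [ 614.9 -303.8  208. ]
lid_hinge side [313.4 183.4] 0.98 [ 560.  -286.1   49. ]
lid_hinge top [353.9 210.2] 0.93 [ 589.4 -288.7   49. ]
tin_floor side [327.3 197.7] 0.83 [ 500.7 -286.6    4. ]
tin_floor top [352.2 234.5] 0.96 [ 500.8 -287.1    4. ]
```

View pics/c7.png

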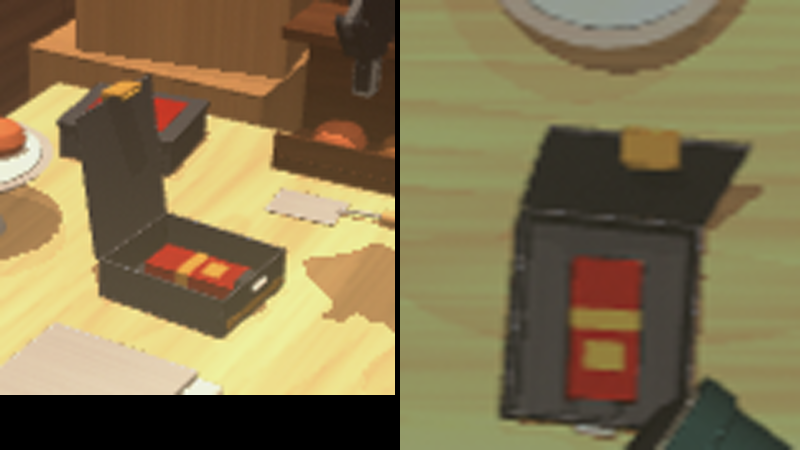

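Request:
drive_tool([
  [0.0,[0.046,0,0],[0,0,0]],
  [0.0,[0.046,0,0],[0,0,0]],
  [0.0,[0.046,0,0],[0,0,0]],
  [0.0,[0.046,0,0],[0,0,0]],
  [0.0,[0.046,0,0],[0,0,0]],
  [0.0,[0.046,0,0],[0,0,0]],
  [0.0,[0.046,0,0],[0,0,0]],
  [0.0,[0,0,0],[0,0,0]],
  [0.0,[0,0,0],[0,0,0]],
])

```text
t: 21.85
tool_pos: [649.3, -304.7, 295.5]
tcp_rot: [0.999, -0.035, -0.0, 0.0]
contact_force: [0.1, 0.5, 1.0]
gripper_width: 0.0
grip_force: 0.0
```

Request:
drive_tool([
  [0.0,[0,0,0.03],[0,0,0]],
  [0.0,[0,0,0.03],[0,0,0]],
  [0.0,[0,0,0.03],[0,0,0]],
  [0.0,[0,0,0.015],[0,0,0]],
  [0.0,[0,0,0],[0,0,0]],
  [0.0,[0,0,0],[0,0,0]],
])

```text
t: 22.45
tool_pos: [649.1, -305.8, 193.7]
tcp_rot: [0.999, -0.036, 0.001, 0.001]
contact_force: [-0.5, -0.4, -0.2]
gripper_width: 0.3
grip_force: 0.0
```

```bash
sed -i 's/c7/c8/' f.py; python3 f.py
```

```text
t 22.45 q [ 0.481  0.636 -0.131  1.402  0.089  1.107 -1.306] p [ 649.067 -305.773  193.722] F [-0.521 -0.43  -0.175] w 0.32600083253966916 g 0.0
[[ 0.997 -0.072  0.002]
 [-0.072 -0.997 -0.003]
 [ 0.002  0.002 -1.   ]]
red_carton_mid side [327.  193.4] 0.6 [ 504.9 -291.2   19. ]
lid_edge side [304.6 139.8] 0.68 [ 608.1 -301.5  208. ]
lid_edge top [354.5 232.5] 0.27 [ 483.1 -267.5  208. ]
lid_hinge side [312.8 181.7] 0.94 [ 568.1 -296.7   49. ]
lid_hinge top [355.2 210.1] 0.84 [ 589.8 -293.7   49. ]
tin_floor side [327.2 199.3] 0.93 [ 495.9 -276.     4. ]
tin_floor top [352.3 238.3] 0.53 [ 485.9 -287.3    4. ]
```

View pics/c8.png

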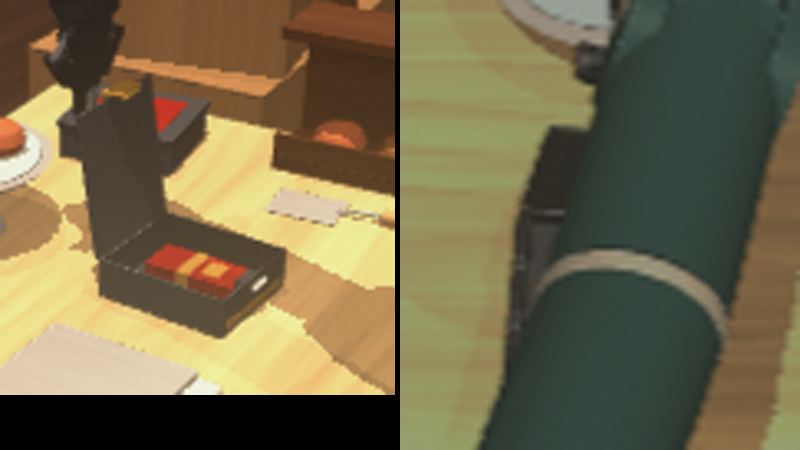

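Request:
drive_tool([
  [0.0,[-0.014,0,0],[0,0,0]],
  [0.0,[-0.014,0,0],[0,0,0]],
  [0.0,[-0.012,0,-0.002],[0,0,0]],
  [0.0,[-0.012,0,-0.001],[0,0,0]],
  [0.0,[-0.012,0,-0.001],[0,0,0]],
  [0.0,[-0.013,0,0.001],[0,0,0]],
  [0.0,[-0.013,0,0.002],[0,0,0]],
  [0.0,[-0.013,0,0.004],[0,0,0]],
  [0.0,[-0.012,0,0.005],[0,0,0]],
  [0.0,[-0.012,0,0.006],[0,0,0]],
  [0.0,[-0.013,0,0.007],[0,0,0]],
  [0.0,[0,0,0],[0,0,0]],
])

```text
t: 24.15
tool_pos: [507.9, -295.5, 170.6]
tcp_rot: [0.999, -0.036, -0.0, 0.001]
contact_force: [0.3, 0.2, 0.5]
gripper_width: -0.1
grip_force: 0.0
```

```bash
sed -i 's/c8/c9/' f.py; python3 f.py
```

```text
t 24.15 q [ 0.579  0.441 -0.135  1.779  0.074  0.926 -1.23 ] p [ 507.894 -295.543  170.581] F [0.313 0.247 0.471] w -0.11063590454233863 g 0.0
[[ 0.997 -0.072 -0.001]
 [-0.072 -0.997 -0.002]
 [-0.     0.002 -1.   ]]
red_carton_mid side [331.2 194.5] 0.71 [ 487.8 -291.6   19. ]
red_carton_mid top [133.2 258.8] 0.67 [398.7 558.3  19. ]
lid_edge side [332.  154.5] 0.78 [ 468.1 -236.5  208. ]
lid_edge top [361.8 236.7] 0.76 [ 468.4 -292.9  208. ]
lid_hinge side [296.9 238.4] 0.33 [442.4  47.1  49. ]
lid_hinge top [358.7 211.2] 0.96 [ 585.7 -307.1   49. ]
tin_floor side [329.3 198.8] 0.98 [ 490.7 -283.     4. ]
tin_floor top [284.2 240.8] 0.75 [474.2 -21.9   4. ]
```

View pics/c9.png

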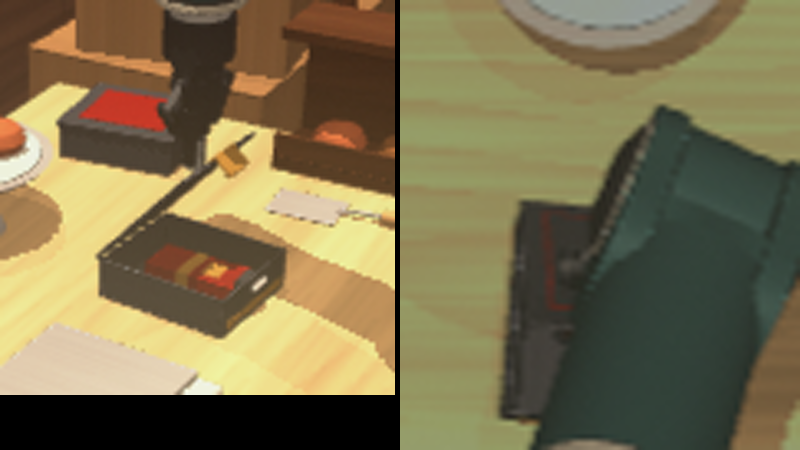

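Request:
drive_tool([
  [0.0,[-0.01,0,0.008],[0,0,0]],
  [0.0,[-0.01,0,0.009],[0,0,0]],
  [0.0,[-0.008,0,0.009],[0,0,0]],
  [0.0,[-0.008,0,0.011],[0,0,0]],
  [0.0,[-0.008,0,0.011],[0,0,0]],
  [0.0,[-0.008,0,0.011],[0,0,0]],
  [0.0,[-0.01,0,0.009],[0,0,0]],
  [0.0,[-0.01,0,0.007],[0,0,0]],
  [0.0,[-0.008,0,0.004],[0,0,0]],
  [0.0,[-0.004,0,0.002],[0,0,0]],
  [0.0,[0,0,0],[0,0,0]],
  [0.0,[0,0,0],[0,0,0]],
])

```text
t: 25.85
tool_pos: [425.7, -289.7, 90.2]
tcp_rot: [0.999, -0.036, 0.001, 0.001]
contact_force: [-0.0, -1.1, 0.2]
gripper_width: -0.1
grip_force: 0.0
```

Request:
drive_tool([
  [0.0,[0,0,0.003],[0,0,0]],
  [0.0,[0,0,0.003],[0,0,0]],
  [0.0,[0,0,0],[0,0,0]],
])

```text
t: 26.15
tool_pos: [425.7, -289.7, 84.0]
tcp_rot: [0.999, -0.036, 0.001, 0.001]
contact_force: [-2.0, -0.9, 6.0]
gripper_width: 0.2
grip_force: 3.1
```

Request:
drive_tool([
  [0.0,[0,0,0.002],[0,0,0]],
  [0.0,[0,0,0.001],[0,0,0]],
  [0.0,[0,0,0],[0,0,0]],
])

```text
t: 26.45
tool_pos: [425.5, -289.7, 80.9]
tcp_rot: [0.999, -0.036, 0.0, 0.001]
contact_force: [-2.8, -0.6, 6.2]
gripper_width: 0.4
grip_force: 2.8
```

Request:
drive_tool([
  [0.0,[0,0,0.002],[0,0,0]],
  [0.0,[0,0,0.001],[0,0,0]],
  [0.0,[0,0,0],[0,0,0]],
])

```text
t: 26.75
tool_pos: [425.4, -289.7, 77.8]
tcp_rot: [0.999, -0.036, 0.0, 0.001]
contact_force: [-0.6, -0.4, 1.7]
gripper_width: -0.0
grip_force: 0.6
```

Request:
drive_tool([
  [0.0,[0,0,0.002],[0,0,0]],
  [0.0,[0,0,0.001],[0,0,0]],
  [0.0,[0,0,0],[0,0,0]],
])

```text
t: 27.05
tool_pos: [425.6, -289.5, 74.7]
tcp_rot: [0.999, -0.036, 0.0, 0.001]
contact_force: [-0.9, -0.3, -0.7]
gripper_width: 0.2
grip_force: 0.0
```

Request:
drive_tool([
  [0.0,[0,0,0.001],[0,0,0]],
  [0.0,[0,0,0.001],[0,0,0]],
  [0.0,[0,0,0],[0,0,0]],
])

```text
t: 27.35
tool_pos: [425.6, -289.6, 72.9]
tcp_rot: [0.999, -0.036, 0.0, 0.001]
contact_force: [0.3, 0.3, -0.5]
gripper_width: -0.2
grip_force: 0.0
```

Request:
drive_tool([
  [0.0,[0,0,0.001],[0,0,0]],
  [0.0,[0,0,0.001],[0,0,0]],
  [0.0,[0,0,0],[0,0,0]],
])

```text
t: 27.65
tool_pos: [425.5, -289.6, 70.9]
tcp_rot: [0.999, -0.036, 0.0, 0.001]
contact_force: [-0.2, 0.7, -0.2]
gripper_width: -0.2
grip_force: 0.3
```

Request:
drive_tool([
  [0.0,[0,0,0.001],[0,0,0]],
  [0.0,[0,0,0.001],[0,0,0]],
  [0.0,[0,0,0],[0,0,0]],
])

```text
t: 27.95
tool_pos: [425.5, -289.6, 68.9]
tcp_rot: [0.999, -0.036, 0.0, 0.001]
contact_force: [0.6, 1.3, 0.7]
gripper_width: -0.1
grip_force: 0.6
```

Run:
```python
from st import *
np.set_printoptions(precision=1,suppress=True)
s=bot.snapshot('side');t=bot.snapshot('top')
for q in('lid_edge','tin','lid_hinge'):
    a,b=bot.spot_point(q,'side')[:1],bot.spot_point(q,'top')[:1]
    print(q,a,b)
    if a and b: print(tri(s,a[0]['at'],t,b[0]['at']))
ti=np.array([498.5,-294.5]);c=np.array([np.cos(-.075),np.sin(-.075)])
for al in(0,.09,.2,.35):
    p=ti+80*c-c*160*np.cos(al);print(al,proj(s,[*p,49+160*np.sin(al)+5]))
tip=[425.5,-289.6,50];print('tip',proj(s,tip))
cv2.imwrite('pics/c10.png',cv2.resize(s['img'][150:240,285:385,::-1],(800,600)[:1]+(720,) if 0 else (660,594),interpolation=2))
```

```text
lid_edge [{'at': [347.0, 188.9], 'score': 0.85}] [{'at': [354.2, 257.1], 'score': 0.63}]
(array([ 415.1, -282.1,   66.9]), np.float64(15.823613026407228))
tin [{'at': [328.7, 198.8], 'score': 0.69}] [{'at': [352.8, 231.0], 'score': 0.83}]
(array([ 507.7, -294.1,   -5.5]), np.float64(17.402930845946262))
lid_hinge [{'at': [312.8, 181.1], 'score': 0.88}] [{'at': [356.2, 211.1], 'score': 0.9}]
(array([ 578.9, -300.7,   47.9]), np.float64(15.650737137365088))
0 [348.8 191.2]
0.09 [348.9 187.7]
0.2 [348.6 183.2]
0.35 [347.4 177. ]
tip [347.1 191.6]
```

View pics/c10.png

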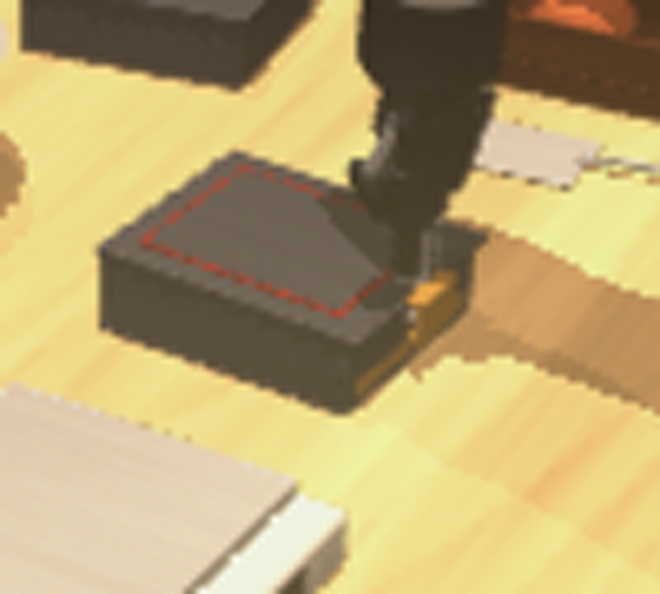

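Request:
drive_tool([
  [0.0,[0,0,0.001],[0,0,0]],
  [0.0,[0,0,0.001],[0,0,0]],
  [0.0,[0,0,0],[0,0,0]],
])

```text
t: 28.65
tool_pos: [425.6, -289.7, 67.1]
tcp_rot: [0.999, -0.036, 0.0, 0.001]
contact_force: [-2.2, 0.9, 6.0]
gripper_width: -0.3
grip_force: 2.9
```

Request:
drive_tool([
  [0.0,[0,0,0.001],[0,0,0]],
  [0.0,[0,0,0],[0,0,0]],
])

```text
t: 28.85
tool_pos: [425.7, -289.8, 66.8]
tcp_rot: [0.999, -0.036, 0.001, 0.001]
contact_force: [-7.0, 4.1, 23.2]
gripper_width: -0.2
grip_force: 11.7
```

Request:
drive_tool([
  [0.0,[0,0,0.0006],[0,0,0]],
  [0.0,[0,0,0],[0,0,0]],
])

```text
t: 29.05
tool_pos: [425.7, -289.8, 66.6]
tcp_rot: [0.999, -0.036, 0.001, 0.001]
contact_force: [-10.4, 6.5, 34.1]
gripper_width: -0.2
grip_force: 16.9
```

Stiff at 34 N: the lid is seated on the tin. Retreat and check that it holds.

Request:
drive_tool([
  [0.0,[0,0,-0.003],[0,0,0]],
  [0.0,[0,0,-0.02],[0,0,0]],
  [0.0,[0,0,-0.05],[0,0,0]],
  [0.0,[0,0,-0.05],[0,0,0]],
  [0.0,[0,0,-0.05],[0,0,0]],
  [0.0,[-0.03,0,-0.05],[0,0,0]],
  [0.0,[0,0,0],[0,0,0]],
  [0.0,[0,0,0],[0,0,0]],
  [0.0,[0,0,0],[0,0,0]],
  [0.0,[0,0,0],[0,0,0]],
  [0.0,[0,0,0],[0,0,0]],
])

```text
t: 30.15
tool_pos: [399.7, -287.2, 280.2]
tcp_rot: [0.999, -0.036, -0.0, 0.0]
contact_force: [0.6, -0.7, 0.9]
gripper_width: 0.1
grip_force: 0.0
```

Run:
```python
from st import *
np.set_printoptions(precision=1,suppress=True)
old=cv2.imread('pics/c10.png')
s=bot.snapshot('side');t=bot.snapshot('top')
for i in range(2):
  s=bot.snapshot('side');t=bot.snapshot('top')
  a,b=bot.spot_point('lid_edge','side')[:1],bot.spot_point('lid_edge','top')[:1];print(a,b)
new=cv2.resize(s['img'][150:240,285:385,::-1],(660,594),interpolation=2)
d=cv2.absdiff(old,new).max(2)
print("left lid+wall region diff",d[150:410,90:330].mean(),d[150:410,90:330].max(),"front corner",d[300:410,300:400].mean(), d[300:410,300:400].max())
# best vertical shift of lid edge region vs pressed picture
o=old[270:400,200:400];r=cv2.matchTemplate(new[250:420,190:410],o,cv2.TM_CCOEFF_NORMED);print(cv2.minMaxLoc(r))
o=bot.get_obs();print(o['tool_pos'],o['contact_force'],o['t'])
```

```text
[{'at': [347.3, 190.8], 'score': 0.8}] [{'at': [353.2, 254.4], 'score': 0.8}]
[{'at': [348.3, 188.3], 'score': 0.56}] [{'at': [354.7, 256.0], 'score': 0.56}]
left lid+wall region diff 4.351538461538461 67 front corner 6.2535454545454545 64
(0.2607748806476593, 0.9614529013633728, (15, 0), (10, 19))
[ 399.7 -287.4  281.2] [0.  0.6 0.2] 30.65
```

```bash
python3 -c "
from cell import bot
print(bot.hand_in())"
```

```text
the job is handed in; nothing more can be done
None
```

The red carton was laid on the scale's pan and let go, then packed flat in the tin. The lid was pressed to 34 N and did not lift when I let go, so I take the catch as holding. I handed the job in at about 31 s; the hand-in returned no verdict.

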